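# Lock the instrument tin into its transport dock

### The job

Get the steel instrument tin ready for the drive: push it fully home against the back stop of its dock, sliding it along the dock floor without lifting it, then push the black-handled latch lever over past its centre so that it snaps down into its locked position and stays there. Nothing needs to be gripped; leave the carton, the vial and the dropper bottle standing where they are.

Things in the scene. Friction and masses are not known exactly. Their poses are not given: they have to be found in the camera images.
- dock: Fixed metal dock: base plate 14 mm thick, x -90..+90, y -156..+102 mm; two rails along x, 174 mm apart, top 36 mm above desk; back stop across its +x end, face at x = +75, top at 44 mm. Origin on the desk under mid channel; +x runs from the open front (robot side) to the stop, +y left, z up. It may be turned. The latch stands outside the right (-y) rail.
- tin: Loose closed flat steel tin, 72 (x) x 170 (y) x 26 mm high, 0.13-0.24 kg, between the rails with 2 mm play a side, axes as the dock's. Origin: middle of underside, 14 mm above desk. Front face 33 mm before it (-x), with a 22 mm wide tongue 6 mm farther out in the middle, 17-19 mm up; back 39 mm behind it. Fully home: origin at dock x = +36 mm; it starts 40 to 70 mm short.
- latch (a joint): Toggle lever angle (rad) about the dock's y. 0 open: handle leans 31 deg to the dock's front; 1.1 locked: leans 31 deg to the back. An over-centre spring snaps it to either end from 0.55 (upright); it takes 2.5 N at the handle end to start, less later. Locking drops a steel catch before the tin's front at the right rail (dock y -82..-52 mm); if the tin is not home it lands on the lid.
- latch_tip (a point): Centre of the rounded end of the lever's black handle (16 mm thick, round; grip from 48 to 88 mm from the pivot). It moves with the lever, 88 mm from the pivot.
- latch_pivot (a point): Point on the lever's axis under its handle, at x = -50, y = -122 mm in the dock's frame, 53 mm above the desk, between two dark steel cheeks.
- carton: Bystander: loose cream and green medicine carton 40 x 50 x 70 mm high, standing left of the dock. Origin at the middle of its underside.
- amber_vial: Bystander: loose amber vial with white cap, 42 mm across, 86 mm high, standing behind the back stop. Origin at the middle of its underside.
- dropper: Bystander: loose white dropper bottle, 37 mm across, 106 mm high, standing at the right of the back stop. Origin at the middle of its underside.

How it is judged:
On the way, in this order (a step that is already met when the one before it is completed fails the run):
1. the tin is pushed home against the back stop while the lever is still open (x of tin in the frame of dock above 0.0305 m and z of tin in the frame of dock below 0.019 m and angle between tin's own z axis and vertical below 0.06 rad and value of joint latch below 0.45 rad), for 0.2 s.
2. the lever has snapped over into its locked position (value of joint latch above 1.04 rad), for 0.2 s.
At the end, for the whole second after the job is handed in: The tin lies flat on the dock floor within about 6 mm of the back stop, at rest, and the lever stays locked (joint above 1.04 rad of 1.1) (x of tin in the frame of dock above 0.0295 m and z of tin in the frame of dock below 0.019 m and angle between tin's own z axis and vertical below 0.06 rad and value of joint latch above 1.04 rad and linear speed of tin below 0.02 m/s); the robot touches nothing.
It fails at once if the tin is lifted or tipped (z of tin in the frame of dock above 0.026 m or angle between tin's own z axis and vertical above 0.2 rad).
It fails at once if a bystander is knocked over or shifted more than 25 mm (distance of any of carton, amber_vial, dropper from where it was at the start of the episode above 0.025 m or angle between any of carton, amber_vial, dropper's own z axis and vertical above 0.35 rad).
It also fails if it takes over 42 s, if anything falls off the work surface, if the arm or the gripper's body presses on something with over 40 N, if the wrist force passes 120 N, or if a joint passes its speed limit or range.

### The arm

A 7-joint arm with a two-finger parallel gripper is mounted at the origin on a cart in front of the work surface, level with it; the furniture and walls round the work are solid. World frame = base frame: x ahead of the robot, y to its left, z up, the work surface at z = 0. Lengths are in m, angles in rad, forces in N, time in s.
With the tool pointing down it reaches from about 0.425 to 0.8 m from the base axis. Payload 8.3 kg.
Tool frame: the origin (TCP) lies midway between the tips of the shut fingers; the grasp point (between the pads) lies 19 mm behind it; z points along the fingers, y is the line along which they close (so a half turn about z gives the same grasp; the last joint's range is limited). The gripper opens to 85 mm and grips with 20 to 120 N. Pads are 22 mm wide; open, the fingers measure 114 mm over their backs; the gripper's body (76 mm by 85 mm) begins 54 mm behind the grasp point. The pads swing forward as they close: fully open they stand 13 mm farther back than shut.
Start: joints at [1.075, 0.383, 0.016, 1.37, -0.006, 1.388, -0.046], TCP at [0.262, -0.567, 0.231] pointing down, gripper open.
Joint ranges: [-2.95, 2.95], [-0.25, 2.06], [-1.52, 1.56], [0.18, 2.33], [-1.44, 4.58], [0.02, 2.06], [-3.01, 3.01]. Speed limits (rad/s): [2.39, 2.39, 3.01, 3.01, 3.14, 3.14, 3.14].

### API

Orientations are given as a unit quaternion [x, y, z, w].
In Python, from bench import bot gives the robot as it stands.
- The arm moves only by the tool servo_tool, never from a script. Its argument "motion" is a list of rows, each an object of numbers: "jaw": the opening, from 0 (shut) to 1 (fully open); "x", "y", "z": the shift along the tool's x, y, z in mm; "twist": the turn about the tool's z in degrees. A call has 1 to 8 rows; each row is the pose to reach, as a shift and turn from the pose commanded when the call began, along the tool's axes at that moment; what a row does not reach only later rows make up. A row lasts 1/8 s, in which the tool goes at most 62.5 mm and 10.7 degrees, less where a joint would pass 70% of its speed; a pose out of reach is approached as far as the arm can. A call with a gripper value outside its range is refused whole. The fingers move at their own pace and stop on an object; "force" is the grip in N (left out, the last holds). Time passes only in rows, so rows that repeat a pose let the fingers close. It gives the time, the measured TCP pose, the force, the opening and the grip force at its end, in the units of the state.
- bot.get_obs(): the state, without advancing time (a new reading comes with each control period).
- bot.snapshot(name): name is "scene" or "top"; returns a dict with "img" (400x640x3 uint8, red, green, blue), "camera_matrix" (3x3 intrinsics, pixels), "R" (3x3) and "t" (3): a world point X has camera coordinates R X + t. Camera axes: x right, y down, z forward; pixel columns grow to the right and rows downward; lengths in m; the calibration is good to about 2 mm. A picture is of the moment at which its call begins. There is no depth.
- bot.sign_off(): hands the job in; it is judged then, once.
The state is a dict: "t": time; "joint_positions": joint angles; "joint_velocities": joint speeds; "tau": joint torques, N m; "tcp_pos": TCP position; "ee_rot": TCP orientation; "contact_force": force on the tool from outside, world axes, zero at the start; "moment": the same for the moment, N m; "opening": finger opening in m; "grip_force": force on a finger pad.
Only numpy, scipy, OpenCV 4.12 (cv2) and the standard library are available. Lean on these libraries where they do the work, as an engineer would, in place of code of your own. Each camera call takes 0.05 s, during which the arm holds its last target. There are 200 camera calls.

## Working session

There is one attempt and no reset: what is moved stays moved. The work goes in short steps, Python scripts to look and compute and a tool call to move; the robot and the scene stay as the last step left them, time stands still between calls to the robot, and variables do not carry over. Pictures are saved under pics/ and viewed, at most 10 in all, crops included, and the job is handed in when it is done.

Besides the shell and the picture viewer there is one more tool, called after "Call:" by a JSON object that holds its "op" and its "data", one argument or row to a line. servo_tool: Moves the arm, as the interface text tells. Its arguments: {"type":"object","properties":{"motion":{"type":"array"},"force":{"type":"number"}},"required":["motion"]}

```bash
mkdir -p pics
python3 - <<'E'
from bench import bot
import cv2,numpy as np,json
for n in("scene","top"):
    s=bot.snapshot(n); cv2.imwrite(f"pics/{n}0.png",s["img"][:,:,::-1])
    print(n,np.array(s["camera_matrix"]).round(1).tolist(),np.array(s["R"]).round(3).tolist(),np.array(s["t"]).round(3).tolist())
o=bot.get_obs(); print(o["t"],o["tcp_pos"],o["ee_rot"],o["contact_force"])
E
```

```text
scene [[456.7, 0.0, 322.3], [0.0, 456.7, 190.1], [0.0, 0.0, 1.0]] [[0.561, -0.828, 0.005], [-0.609, -0.417, -0.675], [0.561, 0.376, -0.738]] [-0.096, 0.543, 0.554]
top [[376.7, 0.0, 318.8], [0.0, 376.7, 200.0], [0.0, 0.0, 1.0]] [[-0.022, -1.0, -0.011], [-0.997, 0.023, -0.076], [0.076, 0.009, -0.997]] [0.306, 0.586, 0.917]
0.1 [ 0.2619791  -0.56694361  0.23037913] [ 9.76672296e-01  2.14733458e-01 -2.07312465e-04 -8.51020884e-04] [ 0.0259945  -0.61952355  0.68020915]
```

View pics/scene0.png

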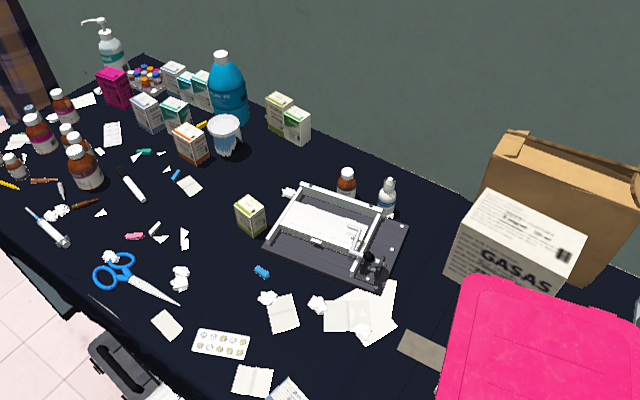

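View pics/top0.png

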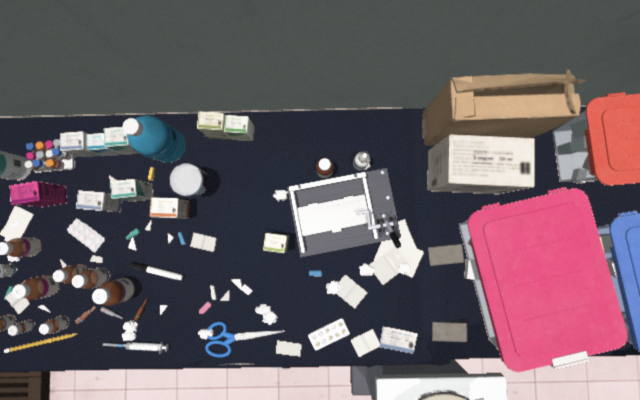

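Run:
```python
import cv2,numpy as np
a=cv2.imread("pics/scene0.png")[160:300,225:425]; b=cv2.imread("pics/top0.png")[145:265,260:420]
cv2.imwrite("pics/zs.png",cv2.resize(a,None,fx=4,fy=4,interpolation=cv2.INTER_CUBIC))
cv2.imwrite("pics/zt.png",cv2.resize(b,None,fx=5,fy=5,interpolation=cv2.INTER_CUBIC))
```

```text
(no output)
```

View pics/zs.png

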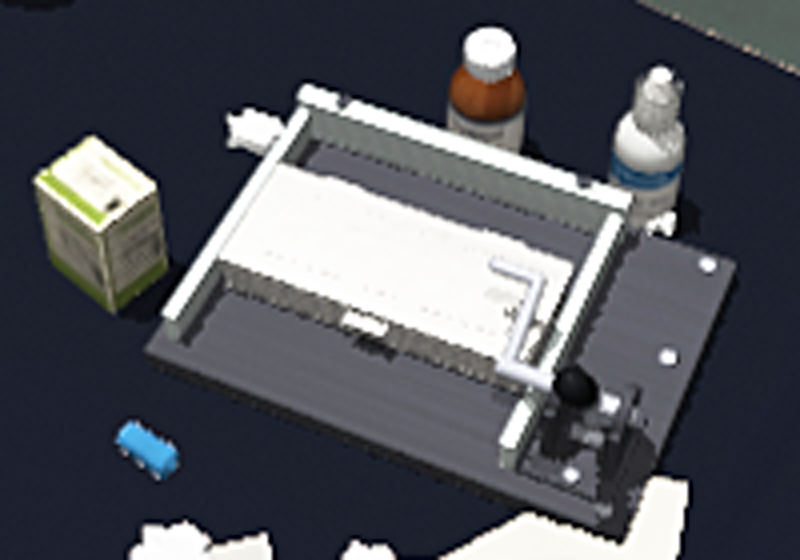

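View pics/zt.png

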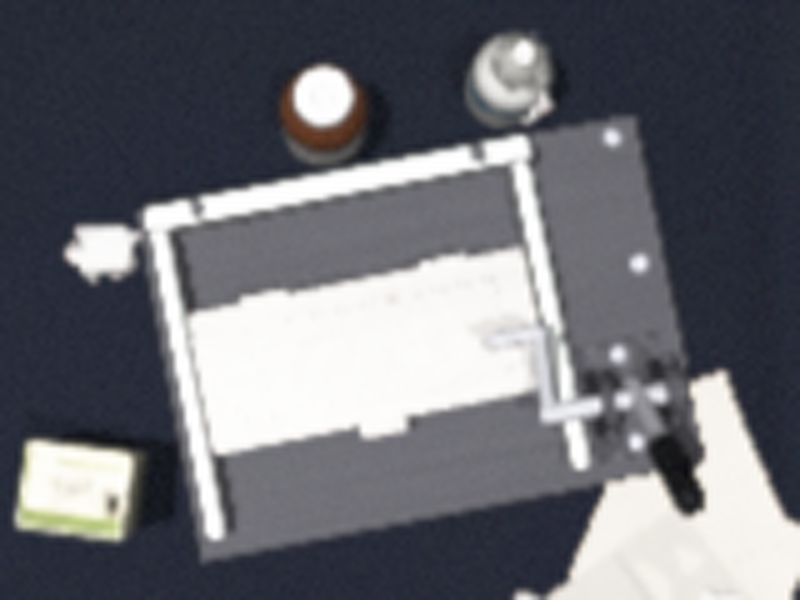

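```bash
cat > h.py <<'E'
import numpy as np
from bench import bot
def ray(s,u,v):
    K,R,t=(np.array(s[k]) for k in("camera_matrix","R","t"))
    return -R.T@t, R.T@np.linalg.solve(K,[u,v,1])
def onz(s,u,v,z):
    c,d=ray(s,u,v); return c+d*(z-c[2])/d[2]
def tri(s1,p1,s2,p2):
    c1,d1=ray(s1,*p1); c2,d2=ray(s2,*p2)
    k=np.linalg.lstsq(np.c_[d1,-d2],c2-c1,rcond=None)[0]
    a,b=c1+k[0]*d1,c2+k[1]*d2
    return (a+b)/2,np.linalg.norm(a-b)
E
python3 - <<'E'
from h import *
S=bot.snapshot("scene");T=bot.snapshot("top")
ts=lambda x,y:(x/4+224.6,y/4+159.6)
tt=lambda x,y:(x/5+259.6,y/5+144.6)
np.set_printoptions(precision=4,suppress=True)
pts={"FL":((-90,102),14,(203,560),(148,350)),"BR":((90,-156),14,(638,118),(735,262)),
}
W={}
for k,(d,z,a,b) in pts.items():
    A,B=onz(T,*tt(*a),z/1e3),onz(S,*ts(*b),z/1e3); W[k]=(A+B)/2; print(k,A,B)
v=(W["BR"]-W["FL"])[:2]; print("diag",np.linalg.norm(v),"exp",np.hypot(.18,.258))
yaw=np.arctan2(v[1],v[0])-np.arctan2(-258,180)
R=np.array([[np.cos(yaw),-np.sin(yaw)],[np.sin(yaw),np.cos(yaw)]])
O=np.mean([W[k][:2]-R@np.array(pts[k][0])/1e3 for k in W],0)
print("yaw",np.degrees(yaw),"O",O)
D=lambda P:np.r_[R.T@(np.array(P)[:2]-O),P[2]]*1e3
for n,a,z in [("stopL",(147,210),.044),("stopR",(530,143),.044),("railRfront",(582,462),.036),("railLfront",(217,532),.036),("tinFL",(217,455),.04),("tinFR",(545,403),.04),("tinBL",(190,312),.04),("tinBR",(522,248),.04)]:
    print(n,D(onz(T,*tt(*a),z)))
for n,b,z in [("stopL",(303,90),.044),("stopR",(628,200),.044),("tinFL",(222,262),.04),("tinBL",(280,165),.04)]: print("S",n,D(onz(S,*ts(*b),z)))
for n,a,b in [("tip",(690,498),(575,385)),("catch end",(488,340),(492,262)),("catch elbow",(540,335),(540,278)),("catch low",(548,412),(505,365)),("tongue",(383,435),(365,323)),("vialtop",(323,95),(490,45))]:
    p,e=tri(T,tt(*a),S,ts(*b)); print(n,D(p),"world",p,"gap",e)
np.save("dock.npy",np.r_[O,yaw])
for n,p in(("pivot",[-50,-122]),("tipexp",[-50-88*np.sin(np.radians(31.5)),-122])): print(n,O+R@np.array(p)/1e3)
for n,(u,v),z in [("pinklid",(472,205),.2),("pinklid",(520,362),.2),("whitebox",(430,185),.15)]: print(n,onz(T,u,v,z))
E
```

```text
FL [0.4533 0.3422 0.014 ] [0.454  0.3409 0.014 ]
BR [0.6708 0.1176 0.014 ] [0.673  0.1206 0.014 ]
diag 0.311655800649684 exp 0.3145854414940399
yaw 9.549240699841512 O [0.5583 0.257 ]
stopL [84.8775 95.0779 44.    ]
stopR [ 81.9065 -95.6727  44.    ]
railRfront [-75.9736 -90.7957  36.    ]
railLfront [-76.0192  90.7212  36.    ]
tinFL [-39.1988  83.6027  40.    ]
tinFR [-44.3404 -78.2588  40.    ]
tinBL [31.9268 83.7491 40.    ]
tinBR [ 32.1924 -82.1609  40.    ]
S stopL [81.7403 96.1543 44.    ]
S stopR [ 82.1051 -93.4315  44.    ]
S tinFL [-40.5762  81.6113  40.    ]
S tinBL [30.4392 84.5136 40.    ]
tip [ -95.4893 -122.7134  128.2816] world [0.4845 0.1201 0.1283] gap 0.001854146147161454
catch end [-10.0195 -53.1654  76.7409] world [0.5572 0.2029 0.0767] gap 0.0005416725902774028
catch elbow [-12.0313 -77.8954  79.7968] world [0.5593 0.1781 0.0798] gap 0.0009979938485656559
catch low [-48.7244 -76.8622  54.7717] world [0.523  0.1731 0.0548] gap 0.00040222871065320406
tongue [-44.186    0.9508  38.1793] world [0.5145 0.2506 0.0382] gap 0.0028489867270560755
vialtop [117.1427   1.1844  86.9909] world [0.6736 0.2776 0.087 ] gap 0.000138206377548748
pivot [0.5292 0.1283]
tipexp [0.4839 0.1207]
pinklid [ 0.5625 -0.0178  0.2   ]
pinklid [ 0.2535 -0.0949  0.2   ]
whitebox [0.6105 0.0505 0.15  ]
```

```bash
cat >> h.py <<'E'
from scipy.spatial.transform import Rotation as Ro
O=np.load("dock.npy")
def goto(xd,yd,z,cmd=None):
    "shift mm in tool axes + twist deg to reach dock x,y (mm), z mm with tool x along dock x"
    o=bot.get_obs(); M=Ro.from_quat(o["ee_rot"])
    c,s=np.cos(O[2]),np.sin(O[2])
    w=np.r_[O[:2]+np.array([[c,-s],[s,c]])@[xd/1e3,yd/1e3],z/1e3]
    tx=M.as_matrix()[:,0]; tw=-(np.degrees(O[2])-np.degrees(np.arctan2(tx[1],tx[0])))
    print("now",o["tcp_pos"].round(4),"->",w.round(4),"shift",(M.inv().apply(w-o["tcp_pos"])*1e3).round(1),"twist",round(tw,1))
E
python3 - <<'E'
from h import *
S=bot.snapshot("scene");T=bot.snapshot("top")
for n,a,b in [("lid",(472,207),(469,279)),("whitebox left back",(442,137),(476,190)),("whitebox left front",(429,187),(462,225)),("bag",(424,140),(508,133))]: print(n,tri(T,a,S,b))
goto(-85,0,250); goto(-85,0,350)
M=Ro.from_quat(bot.get_obs()["ee_rot"])
for w in([.30,-.45,.35],[.45,-.2,.35],[.5,0,.35]): print(w,(M.inv().apply(np.array(w)-bot.get_obs()["tcp_pos"])*1e3).round())
E
```

```text
lid (array([ 0.5584518 , -0.04550761,  0.10950974]), np.float64(0.016949254797373855))
whitebox left back (array([0.71462524, 0.02072754, 0.14848159]), np.float64(0.0032199218381924752))
whitebox left front (array([0.61745819, 0.02953617, 0.13533004]), np.float64(0.04105786820551493))
bag (array([0.69923497, 0.04848986, 0.27795926]), np.float64(0.09457474363673347))
now [ 0.2621 -0.5672  0.2309] -> [0.4745 0.2429 0.25  ] shift [ 532.6 -646.3  -18.6] twist 15.2
now [ 0.2621 -0.5672  0.2309] -> [0.4745 0.2429 0.35  ] shift [ 532.6 -646.4 -118.6] twist 15.2
[0.3, -0.45, 0.35] [  84.  -91. -119.]
[0.45, -0.2, 0.35] [ 325. -255. -119.]
[0.5, 0, 0.35] [ 454. -415. -119.]
```

Call:
{"op": "servo_tool", "data": {
  "motion": [
    {"x":20,"y":-20,"z":-50,"jaw":0.5},
    {"x":60,"y":-50,"z":-80,"jaw":0.5},
    {"x":105,"y":-80,"z":-80,"jaw":0.5},
    {"x":150,"y":-115,"z":-80,"jaw":0.5},
    {"x":195,"y":-150,"z":-80,"jaw":0.5},
    {"x":240,"y":-190,"z":-80,"twist":5,"jaw":0.5},
    {"x":285,"y":-230,"z":-80,"twist":10,"jaw":0.5},
    {"x":325,"y":-270,"z":-80,"twist":15,"jaw":0.5}
  ]
}}

```text
invalid input at $.motion[0]: expected keys jaw, x, y, z, twist
```

```bash
python3 -c "
from h import *
goto(-85,0,250)"
```

```text
now [ 0.2621 -0.5672  0.2309] -> [0.4745 0.2429 0.25  ] shift [ 532.6 -646.3  -18.6] twist 15.2
```

Call:
{"op": "servo_tool", "data": {
  "motion": [
    {"x":20,"y":-20,"z":-50,"twist":0,"jaw":0.5},
    {"x":60,"y":-50,"z":-80,"twist":0,"jaw":0.5},
    {"x":105,"y":-80,"z":-80,"twist":0,"jaw":0.5},
    {"x":150,"y":-115,"z":-80,"twist":0,"jaw":0.5},
    {"x":195,"y":-150,"z":-80,"twist":0,"jaw":0.5},
    {"x":240,"y":-190,"z":-80,"twist":5,"jaw":0.5},
    {"x":285,"y":-230,"z":-80,"twist":10,"jaw":0.5},
    {"x":325,"y":-270,"z":-80,"twist":15,"jaw":0.5}
  ]
}}

```text
t: 1.3
tcp_pos: [0.4445, -0.1838, 0.3114]
ee_rot: [0.996, 0.084, 0.0, 0.0]
contact_force: [0.9, -0.1, 0.0]
opening: 0.0431
grip_force: 0.0
```

```bash
python3 -c "
from h import *
goto(-85,0,250)"
```

```text
now [ 0.4445 -0.1838  0.3114] -> [0.4745 0.2429 0.25  ] shift [ 101.1 -415.6   61.4] twist 0.1
```

Call:
{"op": "servo_tool", "data": {
  "motion": [
    {"x":15,"y":-60,"z":0,"twist":0,"jaw":0.5},
    {"x":30,"y":-120,"z":0,"twist":0,"jaw":0.5},
    {"x":45,"y":-180,"z":0,"twist":0,"jaw":0.5},
    {"x":60,"y":-240,"z":0,"twist":0,"jaw":0.5},
    {"x":75,"y":-300,"z":0,"twist":0,"jaw":0.5},
    {"x":85,"y":-360,"z":0,"twist":0,"jaw":0.5},
    {"x":95,"y":-415,"z":0,"twist":0,"jaw":0.5},
    {"x":100,"y":-415,"z":60,"twist":0,"jaw":0.5}
  ]
}}

```text
t: 2.3
tcp_pos: [0.4721, 0.2475, 0.2549]
ee_rot: [0.996, 0.09, 0.004, -0.003]
contact_force: [0.7, 0.3, -1.2]
opening: 0.0427
grip_force: 0.0
```

```bash
python3 -c "
from h import *
goto(-85,0,150);goto(-85,0,20)"
```

```text
now [0.4721 0.2475 0.2549] -> [0.4745 0.2429 0.15  ] shift [  0.5   5.6 104.8] twist 0.7
now [0.4721 0.2475 0.2549] -> [0.4745 0.2429 0.02  ] shift [ -0.6   6.2 234.8] twist 0.7
```

Call:
{"op": "servo_tool", "data": {
  "motion": [
    {"x":0,"y":5,"z":60,"twist":0,"jaw":0.5},
    {"x":0,"y":5,"z":120,"twist":0,"jaw":0.5},
    {"x":0,"y":5,"z":170,"twist":0,"jaw":0.5},
    {"x":0,"y":5,"z":200,"twist":0,"jaw":0.5},
    {"x":0,"y":5,"z":220,"twist":0,"jaw":0.5},
    {"x":0,"y":5,"z":230,"twist":0,"jaw":0.5},
    {"x":0,"y":5,"z":230,"twist":0,"jaw":0.5}
  ]
}}

```text
t: 3.18
tcp_pos: [0.4726, 0.235, 0.0212]
ee_rot: [0.996, 0.085, -0.0, 0.0]
contact_force: [-0.2, 0.1, 0.4]
opening: 0.0429
grip_force: 0.0
```

Run:
```python
from h import *
import cv2
goto(-85,0,20);goto(-8,0,20)
S=bot.snapshot("scene"); cv2.imwrite("pics/s2.png",cv2.resize(S["img"][110:310,215:435,::-1],None,fx=3,fy=3,interpolation=cv2.INTER_CUBIC)[:600])
```

```text
now [0.4726 0.235  0.0212] -> [0.4745 0.2429 0.02  ] shift [ 3.2 -7.4  1.2] twist 0.2
now [0.4726 0.235  0.0212] -> [0.5504 0.2556 0.02  ] shift [80.2 -7.   1.1] twist 0.2
```

View pics/s2.png

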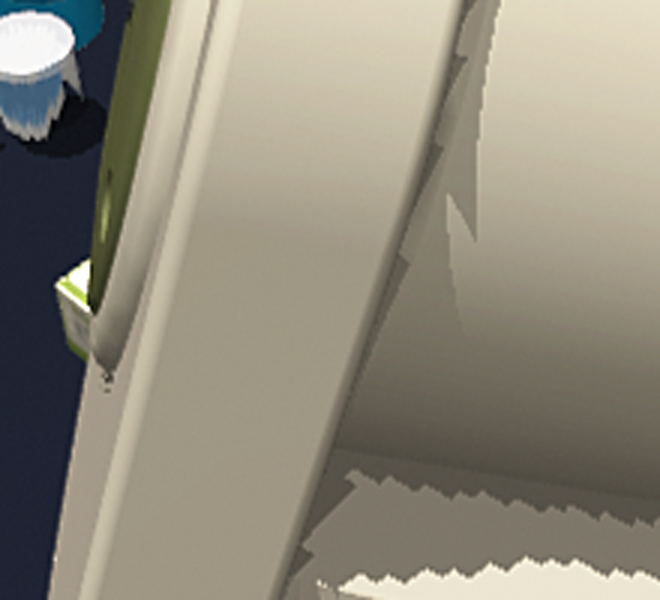

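The arm hides the dock in this view, so I go by the measured pose and force: centre on the tongue, then push slowly.

Call:
{"op": "servo_tool", "data": {
  "motion": [
    {"x":0,"y":-7,"z":1,"twist":0,"jaw":0.5},
    {"x":15,"y":-7,"z":1,"twist":0,"jaw":0.5},
    {"x":25,"y":-7,"z":1,"twist":0,"jaw":0.5},
    {"x":33,"y":-7,"z":1,"twist":0,"jaw":0.5},
    {"x":41,"y":-7,"z":1,"twist":0,"jaw":0.5},
    {"x":49,"y":-7,"z":1,"twist":0,"jaw":0.5},
    {"x":57,"y":-7,"z":1,"twist":0,"jaw":0.5},
    {"x":65,"y":-7,"z":1,"twist":0,"jaw":0.5}
  ]
}}

```text
t: 4.22
tcp_pos: [0.5352, 0.2536, 0.0202]
ee_rot: [0.996, 0.086, -0.001, -0.0]
contact_force: [-11.4, 5.5, 3.5]
opening: 0.0425
grip_force: 0.8
```

Run:
```python
from h import *
import cv2
goto(-8,0,20)
S=bot.snapshot("top"); cv2.imwrite("pics/t2.png",cv2.resize(S["img"][145:265,260:420,::-1],None,fx=5,fy=5,interpolation=cv2.INTER_CUBIC))
```

```text
now [0.5352 0.2536 0.0202] -> [0.5504 0.2556 0.02  ] shift [15.3  0.6  0.2] twist 0.3
```

View pics/t2.png

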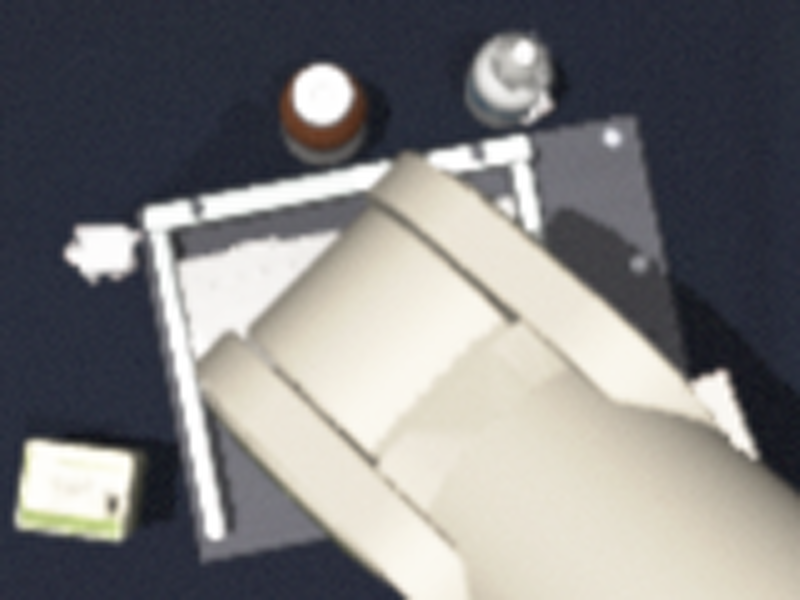

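The tin has moved, with its back edge around (190–330, 250–235) and a narrow strip left before the stop. I keep pushing.

Call:
{"op": "servo_tool", "data": {
  "motion": [
    {"x":4,"y":0,"z":0,"twist":0,"jaw":0.5},
    {"x":8,"y":0,"z":0,"twist":0,"jaw":0.5},
    {"x":12,"y":0,"z":0,"twist":0,"jaw":0.5},
    {"x":12,"y":0,"z":0,"twist":0,"jaw":0.5}
  ]
}}

```text
t: 4.78
tcp_pos: [0.5479, 0.2553, 0.0203]
ee_rot: [0.996, 0.085, 0.0, -0.0]
contact_force: [0.6, 2.3, -1.1]
opening: 0.0431
grip_force: 1.0
```

Run:
```python
from h import *
goto(-8,0,20)
```

```text
now [0.5479 0.2553 0.0203] -> [0.5504 0.2556 0.02  ] shift [2.5 0.1 0.3] twist 0.2
```

Close to the stop, with no reaction yet. I continue until the force rises.

Call:
{"op": "servo_tool", "data": {
  "motion": [
    {"x":2,"y":0,"z":0,"twist":0,"jaw":0.5},
    {"x":4,"y":0,"z":0,"twist":0,"jaw":0.5},
    {"x":4,"y":0,"z":0,"twist":0,"jaw":0.5}
  ]
}}

```text
t: 5.15
tcp_pos: [0.5498, 0.2556, 0.0202]
ee_rot: [0.996, 0.086, -0.001, 0.0]
contact_force: [-9.1, 0.5, 4.7]
opening: 0.0426
grip_force: 4.8
```

Call:
{"op": "servo_tool", "data": {
  "motion": [
    {"x":2,"y":0,"z":0,"twist":0,"jaw":0.5},
    {"x":3,"y":0,"z":0,"twist":0,"jaw":0.5},
    {"x":3,"y":0,"z":0,"twist":0,"jaw":0.5}
  ]
}}

```text
t: 5.52
tcp_pos: [0.5499, 0.2557, 0.0201]
ee_rot: [0.996, 0.086, -0.004, 0.002]
contact_force: [-20.1, -5.6, 15.4]
opening: 0.043
grip_force: 10.9
```

Run:
```python
from h import *
goto(-8,0,20)
import cv2
S=bot.snapshot("top"); cv2.imwrite("pics/t3.png",cv2.resize(S["img"][145:265,260:420,::-1],None,fx=5,fy=5,interpolation=cv2.INTER_CUBIC))
```

```text
now [0.5499 0.2557 0.0201] -> [0.5504 0.2556 0.02  ] shift [0.5 0.1 0.1] twist 0.3
```

View pics/t3.png

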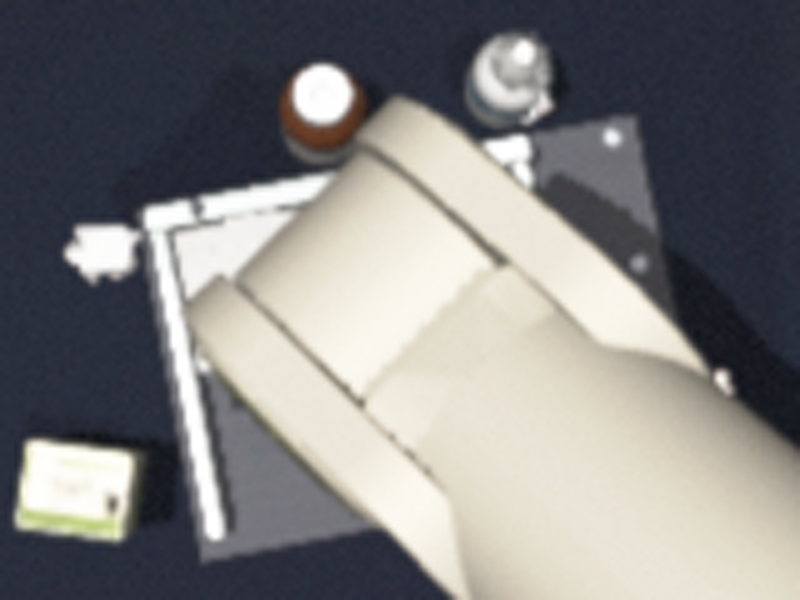

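The tin's back edge now sits flush with the stop, the force is rising and the position is unchanged. I back off, rise, and move to the front of the lever with the fingers shut.

Call:
{"op": "servo_tool", "data": {
  "motion": [
    {"x":-8,"y":0,"z":0,"twist":0,"jaw":0.5},
    {"x":-30,"y":0,"z":0,"twist":0,"jaw":0.5},
    {"x":-80,"y":0,"z":0,"twist":0,"jaw":0.5},
    {"x":-95,"y":0,"z":-60,"twist":0,"jaw":0},
    {"x":-110,"y":0,"z":-120,"twist":0,"jaw":0},
    {"x":-120,"y":0,"z":-180,"twist":0,"jaw":0},
    {"x":-130,"y":60,"z":-180,"twist":0,"jaw":0},
    {"x":-130,"y":120,"z":-180,"twist":0,"jaw":0}
  ]
}}

```text
t: 6.58
tcp_pos: [0.4473, 0.1145, 0.2019]
ee_rot: [0.996, 0.086, 0.002, 0.001]
contact_force: [2.0, -0.4, -1.1]
opening: 0.0004
grip_force: 0.0
```

Run:
```python
from h import *
goto(-130,-122,105)
S=bot.snapshot("scene");import cv2
cv2.imwrite("pics/s4.png",cv2.resize(S["img"][110:310,215:435,::-1],None,fx=3,fy=3))
S=bot.snapshot("top");import cv2
cv2.imwrite("pics/t4.png",cv2.resize(S["img"][125:285,240:440,::-1],None,fx=4,fy=3.75))
```

```text
now [0.4473 0.1145 0.2019] -> [0.4503 0.1151 0.105 ] shift [ 2.7 -0.2 96.9] twist 0.3
```

View pics/t4.png

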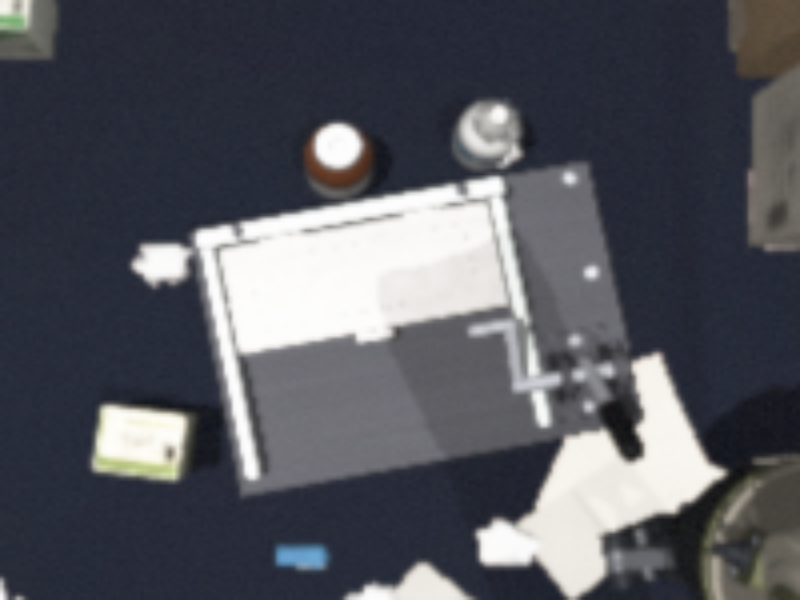

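The picture shows the tin flush with the stop, the lever still open with its handle end at about (630, 445), and the bystanders in place. I go down in front of the handle and push.

Call:
{"op": "servo_tool", "data": {
  "motion": [
    {"x":0,"y":0,"z":50,"twist":0,"jaw":0},
    {"x":0,"y":0,"z":85,"twist":0,"jaw":0},
    {"x":0,"y":0,"z":95,"twist":0,"jaw":0},
    {"x":10,"y":0,"z":95,"twist":0,"jaw":0},
    {"x":20,"y":0,"z":95,"twist":0,"jaw":0},
    {"x":30,"y":0,"z":95,"twist":0,"jaw":0},
    {"x":40,"y":0,"z":95,"twist":0,"jaw":0}
  ]
}}

```text
t: 7.55
tcp_pos: [0.4873, 0.1229, 0.1064]
ee_rot: [0.996, 0.085, 0.001, 0.0]
contact_force: [-3.2, -1.1, 2.4]
opening: 0.0001
grip_force: 1.5
```

Run:
```python
from h import *
goto(-50,-122,105)
```

```text
now [0.4873 0.1229 0.1064] -> [0.5292 0.1283 0.105 ] shift [42.2  1.7  1.5] twist 0.2
```

Call:
{"op": "servo_tool", "data": {
  "motion": [
    {"x":10,"y":1,"z":0,"twist":0,"jaw":0},
    {"x":20,"y":1,"z":0,"twist":0,"jaw":0},
    {"x":28,"y":1,"z":0,"twist":0,"jaw":0},
    {"x":35,"y":1,"z":0,"twist":0,"jaw":0},
    {"x":42,"y":1,"z":0,"twist":0,"jaw":0},
    {"x":42,"y":1,"z":0,"twist":0,"jaw":0},
    {"x":10,"y":1,"z":0,"twist":0,"jaw":0},
    {"x":-40,"y":1,"z":0,"twist":0,"jaw":0}
  ]
}}

```text
t: 8.55
tcp_pos: [0.4464, 0.1153, 0.1053]
ee_rot: [0.996, 0.085, 0.0, -0.001]
contact_force: [-1.2, 0.7, 0.7]
opening: -0.0002
grip_force: 0.0
```

Call:
{"op": "servo_tool", "data": {
  "motion": [
    {"x":-10,"y":0,"z":-60,"twist":0,"jaw":0},
    {"x":-10,"y":60,"z":-110,"twist":0,"jaw":0},
    {"x":-10,"y":120,"z":-150,"twist":0,"jaw":0},
    {"x":-10,"y":120,"z":-150,"twist":0,"jaw":0}
  ]
}}

```text
t: 9.05
tcp_pos: [0.4581, -0.0083, 0.2577]
ee_rot: [0.997, 0.083, 0.002, 0.001]
contact_force: [0.5, 1.1, -0.6]
opening: -0.0002
grip_force: 0.0
```

Run:
```python
from h import *
import cv2
T=bot.snapshot("top");S=bot.snapshot("scene")
a=cv2.resize(T["img"][145:265,260:420,::-1],None,fx=2.5,fy=2.5);b=cv2.resize(S["img"][160:300,225:425,::-1],None,fx=2,fy=2)
h=np.zeros((300,800,3),np.uint8);h[:,:400]=a;h[:280,400:]=b;cv2.imwrite("pics/f.png",h)
o=bot.get_obs();print(o["t"],o["tcp_pos"],o["contact_force"])
```

```text
9.15 [ 0.45821929 -0.00780062  0.25697167] [-1.00107595  1.13238217  0.01911847]
```

View pics/f.png

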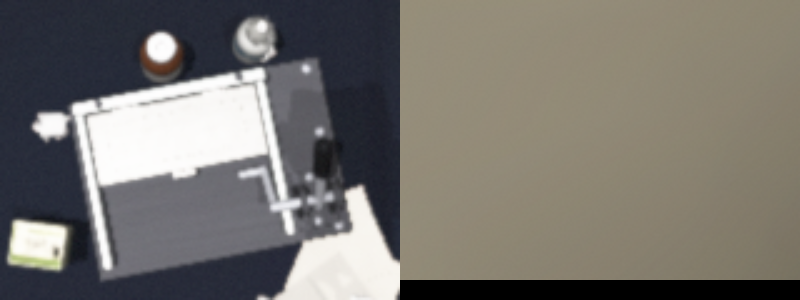

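The lever now leans to the back, with its handle end at about (322, 142) in the left crop. The catch lies in front of the tin and the tin is flush with the stop. I check the handle-end number and sign off if it fits.

Run:
```python
from h import *
T=bot.snapshot("top")
c,s=np.cos(O[2]),np.sin(O[2])
D=lambda p:np.array([[c,s],[-s,c]])@(p[:2]-O[:2])*1e3
q=lambda x,y,z:D(onz(T,x/2.5+259.8,y/2.5+144.8,z))
tip=q(323,142,.130); fl=q(103,185,.04); fr=q(265,156,.04); print(tip,"exp -5 -122; tin front exp 3:",fl,fr)
if tip[0]>-14 and fl[0]>-3: print(bot.sign_off())
```

```text
[  -0.57308952 -121.91054916] exp -5 -122; tin front exp 3: [ 1.94048855 80.87050843] [ 3.80380023e-02 -8.02087258e+01]
the job is handed in; nothing more can be done
None
```

The tin was pushed home against the back stop and the latch lever snapped over into its locked position. The final top view showed the handle end within about 5 mm of its locked position, and the carton, vial and dropper bottle where they started. I handed the job in with the arm clear; the sign-off gave no verdict.

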